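Shim the rocking corner of the tray-sealer plate

ROBOT

A 7-joint arm with a two-finger parallel gripper is mounted at the origin on the work surface. World frame = base frame: x ahead of the robot, y to its left, z up, the work surface at z = 0. Lengths are in m, angles in rad, forces in N, time in s.
With the tool pointing down it reaches from about 0.4 to 0.85 m from the base axis. Payload 10.4 kg.
Tool frame: the origin (TCP) lies midway between the tips of the shut fingers; the grasp point (between the pads) lies 19 mm behind it (manip.hold_point_z is the distance from the TCP to the grasp point, in m); z points along the fingers, y is the line along which they close (so a half turn about z gives the same grasp; the last joint's range is limited). The gripper opens to 85 mm and grips with 20 to 120 N. Pads are 22 mm wide; open, the fingers measure 114 mm over their backs; the gripper's body (76 mm by 85 mm) begins 54 mm behind the grasp point. The pads swing forward as they close: fully open they stand 13 mm farther back than shut.
Start: joints at [-1.126, 0.332, -0.065, 1.46, 0.022, 1.35, -0.088], TCP at [0.282, 0.558, 0.231] pointing down, gripper open.
Joint ranges: [-2.6, 2.6], [-0.5, 2.12], [-1.47, 1.34], [0.16, 2.42], [-1.27, 4.41], [0.06, 2.06], [-2.6, 2.6]. Speed limits (rad/s): [2.22, 2.22, 2.79, 2.79, 3.14, 3.14, 3.14].

INTERFACE

Orientations are given as a unit quaternion [x, y, z, w].
In Python, from workcell import manip, eyes, job gives the robot as it stands.
- The arm moves only by the shell command python3 -m crank 'ROWS' [FORCE]. ROWS is JSON, a list that holds one entry, the list of rows, each a list of 7 numbers: the finger opening in cm, from 0 to 8.54, then the shift along the world's x, y, z in cm, then the turn, a rotation vector about the world's x, y, z in degrees. In form: [[[hand, x, y, z, ax, ay, az], ...]]. A call has 1 to 20 rows; each row shifts and turns the commanded pose from where the row before left it; what a row does not reach is not made up. A row lasts 1/8 s, in which the tool goes at most 62.5 mm and 10.7 degrees, less where a joint would pass 70% of its speed; a pose out of reach is approached as far as the arm can. A call with a gripper value outside its range is refused whole. The fingers move at their own pace and stop on an object; FORCE is the grip in N (left out, the last holds). Time passes only in rows, so rows that do not move let the fingers close. It gives the time, the measured TCP pose, the force, the opening and the grip force at its end, in the units of the state.
- manip.get_obs(): the state, without advancing time (a new reading comes with each control period).
- eyes.camera(name): name is "side" or "top"; returns (picture, depth): 400x640x3 uint8, red, green, blue; 400x640 float32, m along the optical axis (not along the pixel's ray), 0 where there is no reading.
- eyes.camera_params(name): a dict with "fx", "fy", "cx", "cy" (pixels), "dist" ([k1, k2, p1, p2, k3] as OpenCV has them; the pictures are not rectified), "world_from_camera" (4x4, takes a point from camera to world coordinates). Camera axes: x right, y down, z forward; pixel columns grow to the right and rows downward; lengths in m; the calibration is good to about 2 mm. A picture is of the moment at which its call begins. camera_params takes no time and is no camera call.
- job.hand_in(): hands the job in; it is judged then, once.
The state is a dict: "clock": time; "joint_pos": joint angles; "joint_velocities": joint speeds; "tau": joint torques, N m; "position": TCP position; "ee_rot": TCP orientation; "ft_force": force on the tool from outside, world axes, zero at the start; "torque": the same for the moment, N m; "grip_width": opening from 0.0 (shut) to 1.0 (fully open); "grasp_force": force on a finger pad.
Only numpy, scipy, OpenCV 4.12 (cv2) and the standard library are available. Lean on these libraries where they do the work, as an engineer would, in place of code of your own. Each camera call takes 0.05 s, during which the arm holds its last target. There are 200 camera calls.

TASK

The tray sealer's nest plate should bear on all four corners, but one corner rocks. Press on the plate's corners with the fingertips until you find the one that gives, push the shim beside that corner in by its upturned tab until the tab meets the plate's edge, then press that corner firmly again so it sits down flat and solid on its shim, and move clear. Leave the other three shims as they are, lift nothing, and do not disturb the tray, the spray bottle or the wrench.

Things in the scene. Friction and masses are not known exactly. Their poses are not given: they have to be found in the camera images.
- frame: fixed grey slab, 210 (x) x 390 (y) x 18 mm; origin: centre of its underside, on the bench. x points away from the robot (yaw within 0.2 rad), y left, z up. Under the plate are a centre pillar and four corner seats; one seat, any of the four, is worn 4 mm low, out of sight. Rims 30 mm above the bench keep the plate in place; two hinge lugs, 34 mm high, stand at the middle of the far edge.
- plate: loose aluminium plate, 170 (x) x 250 (y) x 12 mm, 1 to 1.6 kg, underside 22 mm and top 34 mm above the bench; origin: centre of its underside, axes as the frame. Ribs 4 mm high outline a tray nest in its middle. It looks level: only a press tells. The corner over the worn seat sinks 3 to 4 mm under 1 to 5 N and comes back; sound corners sink under 1 mm at 10 N.
- corner_near_left (a point): where to press the near left corner (near: towards the robot, left: +y): on the plate's top face straight above the seat, 25 mm in from both of its edges at this corner.
- corner_near_right (a point): where to press the near right corner (near: towards the robot, right: -y): on the plate's top face straight above the seat, 25 mm in from both of its edges at this corner.
- corner_far_left (a point): where to press the far left corner (far: away from the robot, left: +y): on the plate's top face straight above the seat, 25 mm in from both of its edges at this corner.
- corner_far_right (a point): where to press the far right corner (far: away from the robot, right: -y): on the plate's top face straight above the seat, 25 mm in from both of its edges at this corner.
- tab_near_left (a point): loose steel shim at the near left corner. Point: middle of the inner face of its upturned tab (30 wide in x, 3 thick, top 40 mm above the bench), 29 mm above the bench. Its blade, 46 long, 3.5 mm thick, lies on the slab (18 mm up), nose 4 to 9 mm short of the plate. Slides along the frame's -y 50 to 55 mm until the tab meets the plate's edge, under 1 N; over a sound seat it jams after 18 to 23 mm.
- tab_near_right (a point): loose steel shim at the near right corner. Point: middle of the inner face of its upturned tab (30 wide in x, 3 thick, top 40 mm above the bench), 29 mm above the bench. Its blade, 46 long, 3.5 mm thick, lies on the slab (18 mm up), nose 4 to 9 mm short of the plate. Slides along the frame's +y 50 to 55 mm until the tab meets the plate's edge, under 1 N; over a sound seat it jams after 18 to 23 mm.
- tab_far_left (a point): loose steel shim at the far left corner. Point: middle of the inner face of its upturned tab (30 wide in x, 3 thick, top 40 mm above the bench), 29 mm above the bench. Its blade, 46 long, 3.5 mm thick, lies on the slab (18 mm up), nose 4 to 9 mm short of the plate. Slides along the frame's -y 50 to 55 mm until the tab meets the plate's edge, under 1 N; over a sound seat it jams after 18 to 23 mm.
- tab_far_right (a point): loose steel shim at the far right corner. Point: middle of the inner face of its upturned tab (30 wide in x, 3 thick, top 40 mm above the bench), 29 mm above the bench. Its blade, 46 long, 3.5 mm thick, lies on the slab (18 mm up), nose 4 to 9 mm short of the plate. Slides along the frame's +y 50 to 55 mm until the tab meets the plate's edge, under 1 N; over a sound seat it jams after 18 to 23 mm.
- tray: loose empty white food tray, 130 x 180 x 45 mm, origin at the centre of its underside; to be left alone.
- sprayer: loose green spray bottle, 76 mm in diameter, 206 mm tall, origin at the centre of its underside; to be left alone.
- wrench: loose steel wrench lying flat, to be left alone.
Not all that is in view belongs to the job. What is shaped like the part that bears tab_far_right but orange, purple or turquoise is not meant.

How it is judged:
By the outcome, as a careful person would: the job done as asked, in the order asked, and still so for the second after the job is handed in, with the robot touching nothing.
It also fails if it takes over 61 s, if anything falls off the work surface, if the arm or the gripper's body presses on something with over 40 N, if the wrist force passes 120 N, or if a joint passes its speed limit or range.

## Working session

There is one attempt and no reset: what is moved stays moved. The work goes in short steps, Python scripts to look and compute and a shell command to move; the robot and the scene stay as the last step left them, time stands still between calls to the robot, and variables do not carry over. Pictures are saved under pics/ and viewed, at most 10 in all, crops included, and the job is handed in when it is done.

```bash
mkdir -p pics; cat > h.py <<'E'
import numpy as np, cv2
from workcell import manip, eyes, job
def grab(n,f=None):
    p,d=eyes.camera(n)
    if f: cv2.imwrite('pics/'+f,p[:,:,::-1])
    np.savez('/tmp/'+n+'.npz',p=p,d=d); return p,d
def ray(n,uv):
    c=eyes.camera_params(n);K=np.array([[c['fx'],0,c['cx']],[0,c['fy'],c['cy']],[0,0,1]])
    q=cv2.undistortPoints(np.array(uv,float).reshape(-1,1,2),K,np.array(c['dist']))[:,0]
    T=np.array(c['world_from_camera']); return T[:3,3],np.c_[q,np.ones(len(q))]@T[:3,:3].T
def onz(n,uv,z):
    o,r=ray(n,uv); return o+r*((z-o[2])/r[:,2])[:,None]
def proj(n,P):
    c=eyes.camera_params(n);K=np.array([[c['fx'],0,c['cx']],[0,c['fy'],c['cy']],[0,0,1]])
    T=np.linalg.inv(np.array(c['world_from_camera']))
    return cv2.projectPoints(np.array(P,float).reshape(-1,3),cv2.Rodrigues(T[:3,:3])[0],T[:3,3],K,np.array(c['dist']))[0][:,0]
E
python3 - <<'E'
from h import *
grab('top','t0.png');grab('side','s0.png')
for n in('top','side'): print(np.round(eyes.camera_params(n)['world_from_camera'],3))
o=manip.get_obs();print(o['position'],o['ee_rot'],o['clock'],o['ft_force'],o['grip_width'])
E
```

```text
[[ 0.003 -0.982  0.189  0.312]
 [-1.    -0.004 -0.006 -0.014]
 [ 0.007 -0.189 -0.982  1.208]
 [ 0.     0.     0.     1.   ]]
[[ 0.732 -0.41   0.545 -0.145]
 [-0.681 -0.465  0.565 -0.742]
 [ 0.022 -0.785 -0.619  0.845]
 [ 0.     0.     0.     1.   ]]
[0.28166196 0.55754062 0.2305772 ] [ 2.31772270e-01  9.72769848e-01 -6.50545244e-04 -1.22134158e-04] 0.1 [ 0.06527197 -0.20468415 -0.05448816] 0.9983781980693962
```

View pics/t0.png

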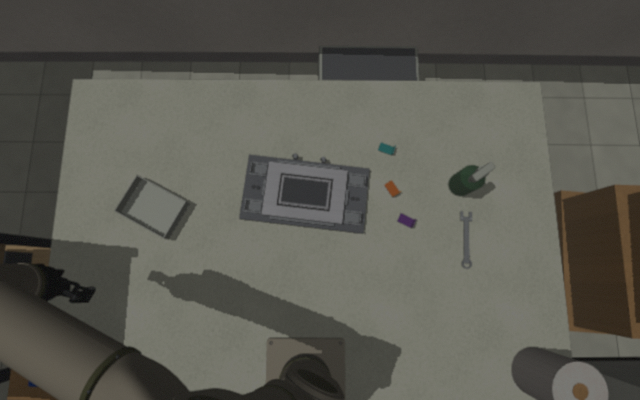

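View pics/s0.png

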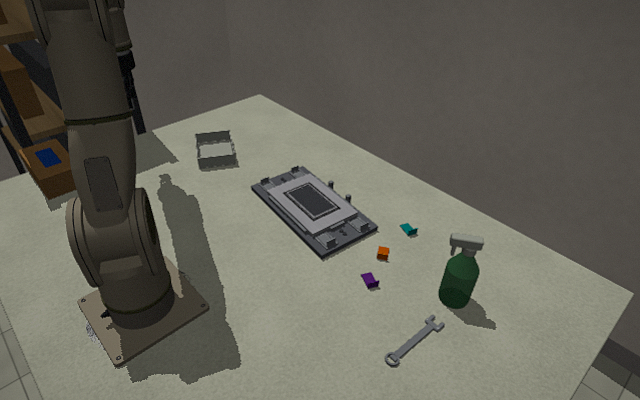

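The top view shows the frame at (243–370, 155–232) with the light plate in its middle. Grey shims sit at the frame's left and right ends. Loose decoys are turquoise (388,149), orange (392,188) and purple (407,220). The tray is at (156,207), the bottle at (466,180) and the wrench at (466,240). The shim candidates are the four grey ones on the frame (about 258,168; 355,180; 252,208; 350,218), and I'll check them in a crop.

```bash
python3 - <<'E'
from h import *
p=np.load('/tmp/top.npz')['p'];s=np.load('/tmp/side.npz')['p']
a=cv2.resize(p[148:240,235:380],None,fx=5.5,fy=5.5,interpolation=cv2.INTER_CUBIC)
cv2.imwrite('pics/t1.png',np.clip(a[:,:,::-1]*1.6,0,255))
a=cv2.resize(s[155:262,245:385],None,fx=5.5,fy=5.5,interpolation=cv2.INTER_CUBIC)
cv2.imwrite('pics/s1.png',np.clip(a[:,:,::-1]*1.5,0,255))
hsv=cv2.cvtColor(p,cv2.COLOR_RGB2HSV)
# frame: grey-dark vs bench(yellowish bright); plate bright neutral
sub=p[150:240,235:380].astype(int)
for r in (165,190,215): print(r,[tuple(x) for x in p[r,240:375:6]])
E
```

```text
165 [(np.uint8(118), np.uint8(119), np.uint8(108)), (np.uint8(110), np.uint8(111), np.uint8(102)), (np.uint8(58), np.uint8(59), np.uint8(58)), (np.uint8(87), np.uint8(89), np.uint8(89)), (np.uint8(85), np.uint8(86), np.uint8(86)), (np.uint8(112), np.uint8(112), np.uint8(114)), (np.uint8(113), np.uint8(113), np.uint8(115)), (np.uint8(112), np.uint8(112), np.uint8(113)), (np.uint8(113), np.uint8(112), np.uint8(114)), (np.uint8(108), np.uint8(107), np.uint8(109)), (np.uint8(95), np.uint8(94), np.uint8(96)), (np.uint8(93), np.uint8(94), np.uint8(95)), (np.uint8(83), np.uint8(84), np.uint8(85)), (np.uint8(84), np.uint8(86), np.uint8(87)), (np.uint8(79), np.uint8(80), np.uint8(81)), (np.uint8(77), np.uint8(79), np.uint8(80)), (np.uint8(78), np.uint8(79), np.uint8(79)), (np.uint8(88), np.uint8(87), np.uint8(83)), (np.uint8(105), np.uint8(105), np.uint8(97)), (np.uint8(113), np.uint8(112), np.uint8(103)), (np.uint8(116), np.uint8(117), np.uint8(105)), (np.uint8(118), np.uint8(119), np.uint8(107)), (np.uint8(115), np.uint8(116), np.uint8(105))]
190 [(np.uint8(119), np.uint8(119), np.uint8(109
[... 1457 characters left out ...]
np.uint8(112), np.uint8(113)), (np.uint8(112), np.uint8(112), np.uint8(115)), (np.uint8(111), np.uint8(111), np.uint8(113)), (np.uint8(113), np.uint8(113), np.uint8(114)), (np.uint8(114), np.uint8(113), np.uint8(115)), (np.uint8(114), np.uint8(114), np.uint8(116)), (np.uint8(114), np.uint8(114), np.uint8(115)), (np.uint8(100), np.uint8(100), np.uint8(100)), (np.uint8(87), np.uint8(89), np.uint8(90)), (np.uint8(87), np.uint8(90), np.uint8(90)), (np.uint8(72), np.uint8(73), np.uint8(73)), (np.uint8(89), np.uint8(89), np.uint8(81)), (np.uint8(120), np.uint8(120), np.uint8(110))][ WARN:0@0.211] global loadsave.cpp:1063 imwrite_ Unsupported depth image for selected encoder is fallbacked to CV_8U.
```

View pics/t1.png

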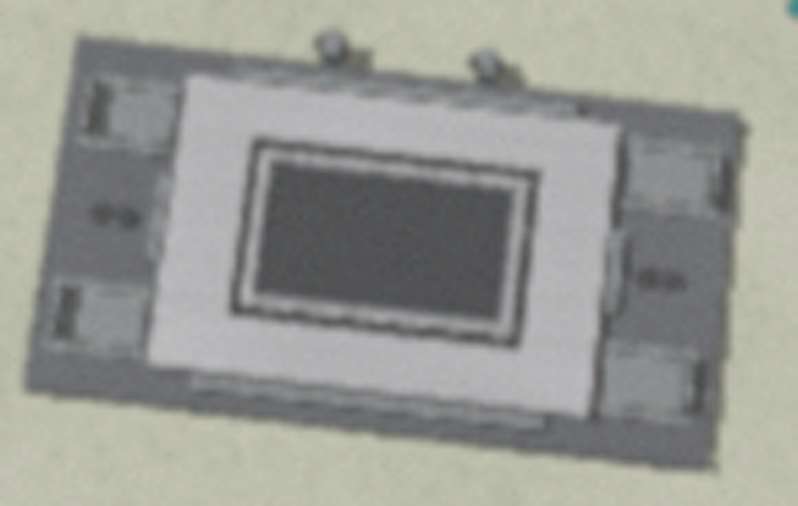

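View pics/s1.png

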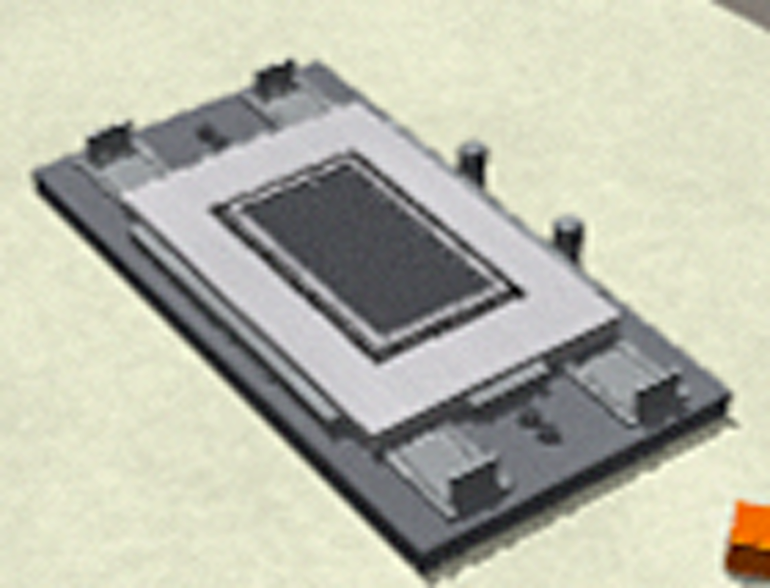

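The crops show all four grey shims, each with a dark upturned tab outboard. Crop pixels in t1 are far left (98,108), near left (65,312), far right (722,180) and near right (697,388). The plate is light with a dark nest, and the decoys are off the frame. Next I'll measure the plate, frame and tabs.

```bash
cat > m.py <<'E'
from h import *
def plate(n,p,box,thr):
    q=p.astype(int); m=((q.min(2)>thr)&(abs(q[:,:,0]-q[:,:,2])<7)).astype(np.uint8)
    M=np.zeros_like(m);x0,y0,x1,y1=box;M[y0:y1,x0:x1]=m[y0:y1,x0:x1]
    M=cv2.morphologyEx(M,cv2.MORPH_OPEN,np.ones((3,3)))
    c=max(cv2.findContours(M,cv2.RETR_EXTERNAL,cv2.CHAIN_APPROX_NONE)[0],key=cv2.contourArea)
    P=onz(n,c[:,0],.034)[:,:2].astype(np.float32)
    return cv2.minAreaRect(P*1000)
if __name__=='__main__':
    t=np.load('/tmp/top.npz')['p'];s=np.load('/tmp/side.npz')['p']
    print('plate top',plate('top',t,(240,150,372,235),98),'side',plate('side',s,(250,165,378,257),100))
    q=t.astype(int);m=((q[:,:,0]-q[:,:,2]<5)).astype(np.uint8);M=np.zeros_like(m);M[150:238,236:374]=m[150:238,236:374]
    M=cv2.morphologyEx(M,cv2.MORPH_OPEN,np.ones((3,3)))
    c=max(cv2.findContours(M,cv2.RETR_EXTERNAL,cv2.CHAIN_APPROX_NONE)[0],key=cv2.contourArea)
    print('frame',cv2.minAreaRect((onz('top',c[:,0],.018)[:,:2]*1000).astype(np.float32)))
    k=5.5
    print('tabs top@40',np.round(onz('top',[(235+x/k,148+y/k) for x,y in[(98,108),(65,312),(722,180),(697,388)]],.040)*1000))
    print('tabs side@35 FL NL FR NR',np.round(onz('side',[(245+x/k,155+y/k) for x,y in[(276,80),(110,144),(660,393),(474,482)]],.030)*1000))
    print('plate corners top FL NL FR NR',np.round(onz('top',[(235+x/k,148+y/k) for x,y in[(187,77),(148,363),(620,128),(592,414)]],.034)*1000))
    print('plate corners side',np.round(onz('side',[(245+x/k,155+y/k) for x,y in[(355,104),(127,195),(622,315),(376,434)]],.034)*1000))
E
python3 m.py
```

```text
plate top ((552.3566284179688, 5.9291534423828125), (247.5653076171875, 165.975830078125), 83.52668762207031) side ((554.92529296875, 16.064102172851562), (272.6875305175781, 173.25485229492188), 83.13932800292969)
frame ((560.8555908203125, 4.07781982421875), (390.88861083984375, 228.9852752685547), 83.33766174316406)
tabs top@40 [[ 627.  168.   40.]
 [ 509.  183.   40.]
 [ 586. -186.   40.]
 [ 468. -169.   40.]]
tabs side@35 FL NL FR NR [[ 630.  169.   30.]
 [ 511.  183.   30.]
 [ 591. -186.   30.]
 [ 471. -169.   30.]]
plate corners top FL NL FR NR [[ 647.  119.   34.]
 [ 481.  137.   34.]
 [ 618. -129.   34.]
 [ 454. -111.   34.]]
plate corners side [[ 645.  113.   34.]
 [ 484.  132.   34.]
 [ 620. -133.   34.]
 [ 455. -113.   34.]]
```

The top and side views agree: plate centre (551, 2) mm, yaw −6.5°, and plate and tab sizes as given. The frame's y size is 391 mm as it should be. Its x size is inflated by the lugs. Press points in mm:

| Corner | x | y |
|---|---|---|
| Near left | 503 | 108 |
| Near right | 480 | −91 |
| Far left | 622 | 95 |
| Far right | 599 | −104 |

I'll go over the near left corner with the fingers shut and aligned to the frame.

```bash
python3 -m crank '[[[0,1.58,-3.21,0,0,0,1.45],[0,1.58,-3.21,0,0,0,1.45],[0,1.58,-3.21,0,0,0,1.45],[0,1.58,-3.21,0,0,0,1.45],[0,1.58,-3.21,0,0,0,1.45],[0,1.58,-3.21,0,0,0,1.45],[0,1.58,-3.21,0,0,0,1.45],[0,1.58,-3.21,0,0,0,1.45],[0,1.58,-3.21,0,0,0,1.45],[0,1.58,-3.21,-1,0,0,1.45],[0,1.58,-3.21,-3,0,0,1.45],[0,1.58,-3.21,-3,0,0,1.45],[0,1.58,-3.21,-3,0,0,1.45],[0,1.58,-3.21,-3,0,0,1.45],[0,0,0,0,0,0,0],[0,0,0,0,0,0,0]]]'
```

```text
clock: 2.1
position: [0.5029, 0.1091, 0.1015]
ee_rot: [0.057, 0.998, 0.0, -0.0]
ft_force: [0.1, 1.5, 0.9]
grip_width: 0.001
grasp_force: 0.0
```

```bash
python3 -m crank '[[[0,0,0,-2,0,0,0],[0,0,0,-2,0,0,0],[0,0,0,-1.5,0,0,0],[0,0,0,-0.7,0,0,0],[0,0,0,0,0,0,0],[0,0,0,0,0,0,0]]]'; python3 -m crank '[[[0,0,0,-0.2,0,0,0],[0,0,0,-0.1,0,0,0],[0,0,0,0,0,0,0]]]'; python3 -m crank '[[[0,0,0,-0.1,0,0,0],[0,0,0,0,0,0,0]]]'; python3 -m crank '[[[0,0,0,-0.1,0,0,0],[0,0,0,0,0,0,0]]]'
```

```text
clock: 2.85
position: [0.5035, 0.1087, 0.04]
ee_rot: [0.057, 0.998, 0.0, 0.0]
ft_force: [0.2, 0.2, -0.3]
grip_width: -0.003
grasp_force: 0.0
clock: 3.22
position: [0.503, 0.1085, 0.0363]
ee_rot: [0.057, 0.998, 0.0, -0.0]
ft_force: [-0.7, -0.4, -0.5]
grip_width: 0.003
grasp_force: 0.0
clock: 3.48
position: [0.503, 0.1085, 0.0353]
ee_rot: [0.057, 0.998, 0.0, -0.0]
ft_force: [-0.6, 0.1, 0.4]
grip_width: -0.002
grasp_force: 0.0
clock: 3.72
position: [0.503, 0.1085, 0.0342]
ee_rot: [0.057, 0.998, 0.0, -0.0]
ft_force: [0.6, 0.4, -1.3]
grip_width: 0.003
grasp_force: 0.0
```

```bash
for i in 1; do python3 -m crank '[[[0,0,0,-0.1,0,0,0],[0,0,0,0,0,0,0]]]'; done; python3 -m crank '[[[0,0,0,-0.1,0,0,0],[0,0,0,0,0,0,0]]]'; python3 -m crank '[[[0,0,0,-0.05,0,0,0],[0,0,0,0,0,0,0]]]'
```

```text
clock: 3.98
position: [0.5031, 0.1085, 0.0341]
ee_rot: [0.057, 0.998, 0.0, -0.0]
ft_force: [-4.2, -0.5, 11.2]
grip_width: 0.001
grasp_force: 5.6
clock: 4.22
position: [0.5031, 0.1085, 0.034]
ee_rot: [0.057, 0.998, 0.0, -0.0]
ft_force: [-10.2, -2.5, 23.9]
grip_width: 0.002
grasp_force: 12.0
clock: 4.47
position: [0.5031, 0.1085, 0.0339]
ee_rot: [0.057, 0.998, 0.0, -0.0]
ft_force: [-13.4, -2.5, 29.8]
grip_width: -0.001
grasp_force: 15.2
```

Near left is sound: 11 N within 0.1 mm. Far left is next.

```bash
python3 -m crank '[[[0,0,0,2.8,0,0,0],[0,4,-0.45,0,0,0,0],[0,4,-0.45,0,0,0,0],[0,3.9,-0.45,0,0,0,0],[0,0,0,-2,0,0,0],[0,0,0,-0.4,0,0,0],[0,0,0,0,0,0,0],[0,0,0,0,0,0,0]]]'; python3 -m crank '[[[0,0,0,-0.15,0,0,0],[0,0,0,0,0,0,0],[0,0,0,0,0,0,0]]]';  python3 -m crank '[[[0,0,0,-0.1,0,0,0],[0,0,0,0,0,0,0]]]'; python3 -m crank '[[[0,0,0,-0.1,0,0,0],[0,0,0,0,0,0,0]]]'
```

```text
clock: 5.48
position: [0.6218, 0.0954, 0.0365]
ee_rot: [0.056, 0.998, 0.0, 0.0]
ft_force: [-0.0, 0.3, 0.6]
grip_width: 0.005
grasp_force: 0.0
clock: 5.85
position: [0.622, 0.095, 0.0345]
ee_rot: [0.057, 0.998, 0.0, 0.0]
ft_force: [1.2, 0.3, 0.3]
grip_width: -0.005
grasp_force: 0.0
clock: 6.1
position: [0.6222, 0.0951, 0.0335]
ee_rot: [0.057, 0.998, 0.0, 0.0]
ft_force: [-0.5, -0.2, 2.3]
grip_width: 0.0
grasp_force: 1.1
clock: 6.35
position: [0.6223, 0.0951, 0.0325]
ee_rot: [0.057, 0.998, 0.0, 0.0]
ft_force: [0.5, 0.9, 2.2]
grip_width: 0.001
grasp_force: 1.3
```

```bash
python3 -m crank '[[[0,0,0,-0.15,0,0,0],[0,0,0,0,0,0,0]]]'; python3 -m crank '[[[0,0,0,-0.1,0,0,0],[0,0,0,0,0,0,0]]]'; python3 -m crank '[[[0,0,0,-0.05,0,0,0],[0,0,0,0,0,0,0]]]'
```

```text
clock: 6.6
position: [0.6224, 0.0951, 0.0313]
ee_rot: [0.057, 0.998, 0.0, 0.0]
ft_force: [0.1, 0.2, 6.1]
grip_width: 0.001
grasp_force: 3.2
clock: 6.85
position: [0.6225, 0.0951, 0.0312]
ee_rot: [0.057, 0.998, 0.0, 0.0]
ft_force: [-3.7, -1.2, 14.8]
grip_width: -0.0
grasp_force: 7.2
clock: 7.1
position: [0.6225, 0.0951, 0.0312]
ee_rot: [0.057, 0.998, 0.0, 0.001]
ft_force: [-6.5, -0.4, 17.9]
grip_width: -0.005
grasp_force: 9.2
```

Far left gives: it sank 3 mm at 2–6 N and then bottomed. Next I go behind its tab, outboard of it.

```bash
python3 -m crank '[[[0,0,0,5,0,0,0],[0,0.43,3.8,0,0,0,0],[0,0.43,3.8,0,0,0,0],[0,0.43,3.8,0,0,0,0],[0,0,0,0,0,0,0],[0,0,0,0,0,0,0]]]'; python3 - <<'E'
from h import *
t,_=grab('top');s,_=grab('side')
a=cv2.resize(t[140:235,220:330],None,fx=5,fy=5,interpolation=cv2.INTER_CUBIC);b=cv2.resize(s[130:240,245:315],None,fx=4.3,fy=4.3,interpolation=cv2.INTER_CUBIC)
b=cv2.resize(b,(b.shape[1]*a.shape[0]//b.shape[0],a.shape[0]))
c=np.hstack([a,b])[:,:800];cv2.imwrite('pics/c1.png',np.clip(c[:,:,::-1]*1.5,0,255).astype(np.uint8));print(c.shape,manip.get_obs()['position'])
E
```

```text
clock: 7.85
position: [0.6347, 0.208, 0.0788]
ee_rot: [0.057, 0.998, -0.001, -0.0]
ft_force: [0.6, -0.3, -1.0]
grip_width: 0.002
grasp_force: 0.0
(475, 800, 3) [0.63502344 0.20720677 0.07916265]
```

View pics/c1.png

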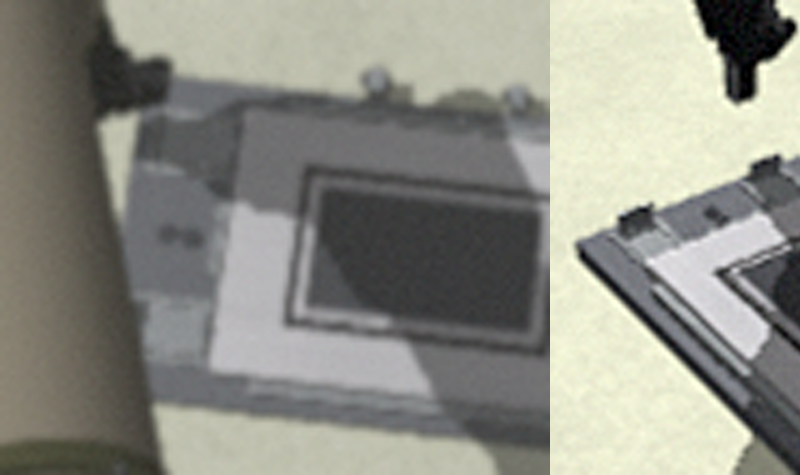

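The side crop shows the fingertips (740,95) outboard of the far-left tab (765,165). I'll lower and begin the push.

```bash
python3 -m crank '[[[0,0,0,-2.6,0,0,0],[0,0,0,-2.2,0,0,0],[0,0,0,-0.4,0,0,0],[0,0,0,0,0,0,0],[0,-0.057,-0.5,0,0,0,0],[0,-0.057,-0.5,0,0,0,0],[0,-0.057,-0.5,0,0,0,0],[0,0,0,0,0,0,0]]]'; python3 -m crank '[[[0,-0.057,-0.5,0,0,0,0],[0,-0.057,-0.5,0,0,0,0],[0,-0.057,-0.5,0,0,0,0],[0,0,0,0,0,0,0]]]'; python3 -m crank '[[[0,-0.057,-0.5,0,0,0,0],[0,-0.057,-0.5,0,0,0,0],[0,-0.057,-0.5,0,0,0,0],[0,0,0,0,0,0,0]]]'
```

```text
clock: 8.95
position: [0.6334, 0.1932, 0.0276]
ee_rot: [0.057, 0.998, -0.0, 0.0]
ft_force: [-0.3, 0.3, -0.6]
grip_width: -0.003
grasp_force: 0.0
clock: 9.45
position: [0.6315, 0.1782, 0.0273]
ee_rot: [0.057, 0.998, -0.0, -0.0]
ft_force: [0.6, 0.5, 0.6]
grip_width: -0.001
grasp_force: 0.0
clock: 9.95
position: [0.6298, 0.1632, 0.0274]
ee_rot: [0.057, 0.998, -0.0, -0.0]
ft_force: [0.4, 0.9, 0.1]
grip_width: -0.0
grasp_force: 0.0
```

```bash
python3 -m crank '[[[0,-0.057,-0.5,0,0,0,0],[0,-0.057,-0.5,0,0,0,0],[0,-0.057,-0.5,0,0,0,0],[0,-0.057,-0.5,0,0,0,0],[0,0,0,0,0,0,0]]]'; python3 -m crank '[[[0,-0.034,-0.3,0,0,0,0],[0,0,0,0,0,0,0]]]'; python3 -m crank '[[[0,-0.034,-0.3,0,0,0,0],[0,0,0,0,0,0,0]]]'
```

```text
clock: 10.58
position: [0.6275, 0.1432, 0.0274]
ee_rot: [0.057, 0.998, -0.0, -0.0]
ft_force: [-0.1, 0.7, 0.8]
grip_width: 0.004
grasp_force: 0.0
clock: 10.82
position: [0.6272, 0.1408, 0.0273]
ee_rot: [0.057, 0.998, 0.0, -0.0]
ft_force: [-0.1, -0.3, 0.6]
grip_width: 0.005
grasp_force: 0.0
clock: 11.08
position: [0.6269, 0.1387, 0.0274]
ee_rot: [0.056, 0.998, 0.001, 0.0]
ft_force: [1.3, 2.4, 0.0]
grip_width: -0.002
grasp_force: 1.7
```

```bash
python3 -m crank '[[[0,-0.023,-0.2,0,0,0,0],[0,0,0,0,0,0,0]]]'; python3 -m crank '[[[0,-0.011,-0.1,0,0,0,0],[0,0,0,0,0,0,0]]]';python3 - <<'E'
from h import *
t,_=grab('top');s,_=grab('side')
b=cv2.resize(s[140:225,255:345],None,fx=6,fy=6,interpolation=cv2.INTER_CUBIC)
cv2.imwrite('pics/c2.png',np.clip(b[:,:,::-1]*1.6,0,255).astype(np.uint8));print(manip.get_obs()['position'])
E
```

```text
clock: 11.32
position: [0.6269, 0.1376, 0.0276]
ee_rot: [0.056, 0.998, 0.001, 0.0]
ft_force: [2.4, 5.9, -0.5]
grip_width: -0.001
grasp_force: 2.9
clock: 11.58
position: [0.6269, 0.1371, 0.0276]
ee_rot: [0.056, 0.998, 0.001, 0.001]
ft_force: [2.6, 6.2, -1.8]
grip_width: -0.001
grasp_force: 3.7
[0.62696718 0.13712811 0.02766502]
```

View pics/c2.png

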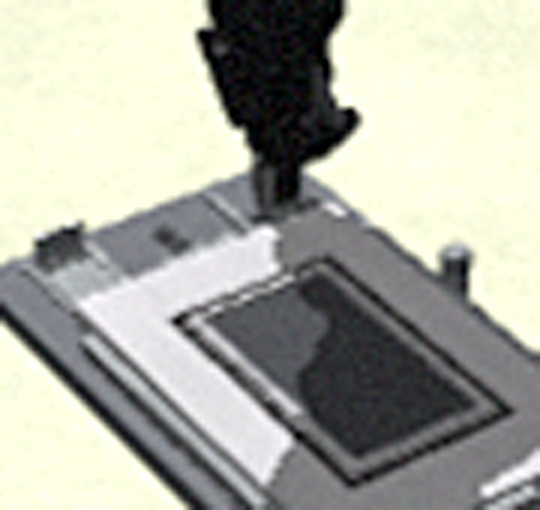

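The tab is up against the plate edge at crop (285,210), with resistance rising to about 6 N. I'll back off and check before pressing.

```bash
python3 -m crank '[[[0,0.057,0.5,0,0,0,0],[0,0.17,1.5,0,0,0,0],[0,0,0,4,0,0,0],[0,0,3,5,0,0,0],[0,0,5,5,0,0,0],[0,0,5,0,0,0,0],[0,0,0,0,0,0,0]]]';python3 - <<'E'
from h import *
from m import plate
t,_=grab('top');s,_=grab('side')
b=cv2.resize(s[160:215,270:345],None,fx=6,fy=6,interpolation=cv2.INTER_CUBIC)
a=cv2.resize(t[150:205,240:295],None,fx=6,fy=6,interpolation=cv2.INTER_CUBIC)
c=np.hstack([a,b]);cv2.imwrite('pics/c3.png',np.clip(c[:,:,::-1]*1.7,0,255).astype(np.uint8));print(c.shape)
E
```

```text
clock: 12.55
position: [0.6268, 0.2858, 0.1613]
ee_rot: [0.053, 0.999, 0.001, -0.001]
ft_force: [-0.7, -0.0, -0.8]
grip_width: -0.003
grasp_force: 0.0
(330, 780, 3)
```

View pics/c3.png

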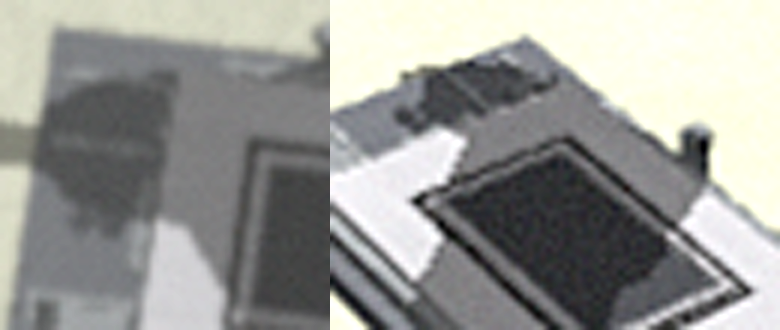

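```bash
python3 -m crank '[[[0,-0.1,-4.8,0,0,0,0],[0,-0.1,-4.8,0,0,0,0],[0,-0.1,-4.8,-3,0,0,0],[0,-0.1,-4.7,-3,0,0,0],[0,0,0,-3,0,0,0],[0,0,0,-2.4,0,0,0],[0,0,0,-0.8,0,0,0],[0,0,0,0,0,0,0],[0,0,0,0,0,0,0]]]'; python3 -m crank '[[[0,0,0,-0.2,0,0,0],[0,0,0,0,0,0,0]]]'; python3 -m crank '[[[0,0,0,-0.1,0,0,0],[0,0,0,0,0,0,0]]]'
```

```text
clock: 13.78
position: [0.6255, 0.0881, 0.0407]
ee_rot: [0.057, 0.998, 0.0, 0.001]
ft_force: [0.8, 0.0, 0.2]
grip_width: 0.001
grasp_force: 0.0
clock: 14.02
position: [0.6249, 0.0883, 0.0378]
ee_rot: [0.057, 0.998, 0.0, 0.0]
ft_force: [-0.4, -1.0, -0.2]
grip_width: 0.0
grasp_force: 0.0
clock: 14.28
position: [0.6247, 0.0882, 0.0365]
ee_rot: [0.057, 0.998, 0.0, -0.0]
ft_force: [0.0, 0.8, -1.1]
grip_width: -0.004
grasp_force: 0.0
```

```bash
python3 -m crank '[[[0,-0.3,0.7,0,0,0,0],[0,0,0,-0.15,0,0,0],[0,0,0,0,0,0,0]]]'; python3 -m crank '[[[0,0,0,-0.15,0,0,0],[0,0,0,0,0,0,0]]]';python3 -m crank '[[[0,0,0,-0.15,0,0,0],[0,0,0,0,0,0,0]]]'
```

```text
clock: 14.65
position: [0.6216, 0.0953, 0.0349]
ee_rot: [0.057, 0.998, -0.0, -0.0]
ft_force: [0.5, -0.5, -0.7]
grip_width: 0.001
grasp_force: 0.0
clock: 14.9
position: [0.622, 0.0951, 0.0338]
ee_rot: [0.057, 0.998, 0.0, 0.0]
ft_force: [-2.1, -0.8, 3.8]
grip_width: 0.003
grasp_force: 1.8
clock: 15.15
position: [0.622, 0.0951, 0.0337]
ee_rot: [0.057, 0.998, 0.0, 0.0]
ft_force: [-7.9, -0.9, 18.6]
grip_width: 0.0
grasp_force: 8.6
```

```bash
python3 -m crank '[[[0,0,0,-0.1,0,0,0],[0,0,0,0,0,0,0],[0,0,0,0,0,0,0]]]'; python3 -m crank '[[[0,0,0,1,0,0,0],[0,0,0,5,0,0,0],[0,-3,4,5,0,0,0],[0,-5,4,2,0,0,0],[0,-5,4,0,0,0,0],[0,-5,4,0,0,0,0],[0,-5,4,0,0,0,0],[0,-3,4,0,0,0,0],[0,0,4,0,0,0,0],[0,0,0,0,0,0,0],[0,0,0,0,0,0,0]]]'; python3 - <<'E'
from h import *
t,_=grab('top');s,_=grab('side')
b=cv2.resize(s[160:250,250:375],None,fx=4,fy=4,interpolation=cv2.INTER_CUBIC)
a=cv2.resize(t[150:210,240:289],None,fx=6,fy=6,interpolation=cv2.INTER_CUBIC)
c=np.hstack([a,b]) if 0 else np.hstack([a[:360],b[:360]]);cv2.imwrite('pics/c4.png',np.clip(c[:,:,::-1]*1.6,0,255).astype(np.uint8));print(c.shape)
E
```

```text
clock: 15.52
position: [0.622, 0.0951, 0.0336]
ee_rot: [0.057, 0.998, 0.0, 0.0]
ft_force: [-12.1, -1.0, 26.3]
grip_width: 0.002
grasp_force: 13.1
clock: 16.9
position: [0.3725, 0.3642, 0.1536]
ee_rot: [0.057, 0.998, -0.0, -0.0]
ft_force: [0.5, 0.3, -0.2]
grip_width: -0.002
grasp_force: 0.0
(360, 794, 3)
```

View pics/c4.png

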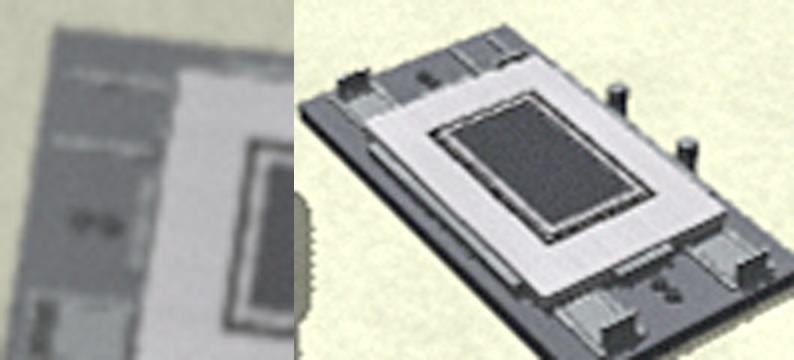

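```bash
python3 - <<'E'
from h import *
def W(x,y,z): return [551+x*.9936+y*.1132,2-x*.1132+y*.9936,z]
t=np.load('/tmp/top.npz')['p'];s=np.load('/tmp/side.npz')['p']
ys=np.arange(116,140,1.5)
for n,im in(('top',t),('side',s)):
  for x in (50,60,68):
    uv=proj(n,np.array([W(x,y,34) for y in ys])/1000).astype(np.float32)
    print(n,x,[int(v) for v in cv2.remap(im[:,:,1],uv[None,:,0],uv[None,:,1],cv2.INTER_LINEAR)[0]])
print(ys)
b=cv2.resize(s[158:185,280:325],None,fx=16,fy=16,interpolation=cv2.INTER_CUBIC)
cv2.imwrite('pics/c5.png',np.clip(b[:,:,::-1]*1.6,0,255).astype(np.uint8))
E
```

```text
top 50 [115, 115, 115, 114, 113, 107, 98, 92, 89, 84, 80, 77, 74, 72, 71, 70]
top 60 [117, 117, 117, 118, 116, 114, 104, 92, 84, 78, 75, 75, 74, 74, 73, 74]
top 68 [119, 118, 117, 114, 111, 103, 95, 87, 80, 77, 73, 72, 72, 72, 71, 71]
side 50 [139, 136, 131, 124, 105, 87, 70, 53, 54, 66, 78, 88, 91, 91, 89, 86]
side 60 [142, 144, 144, 144, 132, 115, 95, 78, 61, 60, 65, 73, 86, 93, 88, 84]
side 68 [141, 136, 127, 115, 99, 83, 68, 55, 38, 30, 51, 67, 85, 99, 104, 101]
[116.  117.5 119.  120.5 122.  123.5 125.  126.5 128.  129.5 131.  132.5
 134.  135.5 137.  138.5]
```

View pics/c5.png

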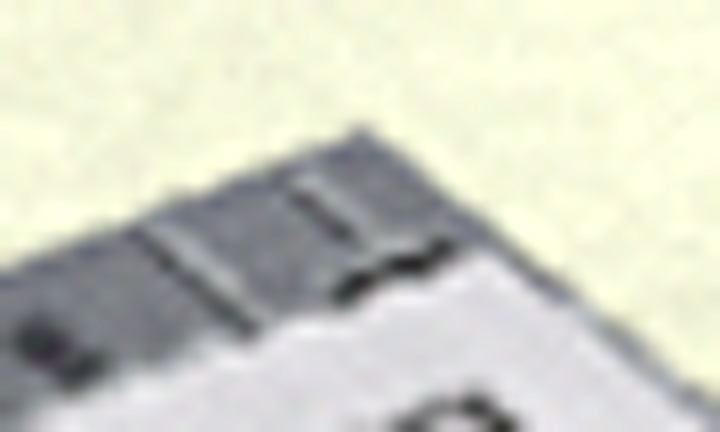

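```bash
python3 - <<'E'
from h import *
def W(x,y,z): return [551+x*.9936+y*.1132,2-x*.1132+y*.9936,z]
for P in [(45,126,40),(75,126,40),(45,126,34),(75,126,34),(85,125,34),(43,150,18),(77,150,18),(43,190,18),(77,190,18)]:
    print(P,np.round((proj('side',np.array(W(*P))/1000)[0]-[280,158])*16+8))
for n in('top','side'):
  g=np.load(f'/tmp/{n}.npz')['d']
  for x in(50,60,70):
    uv=proj(n,np.array([W(x,y,34) for y in range(115,140,3)])/1000).round().astype(int)
    o,r=ray(n,uv); F=np.array(eyes.camera_params(n)['world_from_camera'])
    print(n,x,np.round((o+r*g[uv[:,1],uv[:,0]][:,None])[:,2]*1000))
E
```

```text
(45, 126, 40) [325. 284.]
(75, 126, 40) [442. 237.]
(45, 126, 34) [325. 307.]
(75, 126, 34) [442. 261.]
(85, 125, 34) [483. 247.]
(43, 150, 18) [253. 318.]
(77, 150, 18) [384. 266.]
(43, 190, 18) [148. 230.]
(77, 190, 18) [279. 180.]
top 50 [35. 34. 32. 32. 33. 40. 19. 19. 18.]
top 60 [39. 33. 36. 33. 36. 43. 26. 17. 13.]
top 70 [36. 32. 34. 35. 38. 38. 22. 20. 19.]
side 50 [33. 34. 34. 33. 34. 36. 39. 18. 20.]
side 60 [37. 30. 30. 30. 35. 35. 40. 40. 19.]
side 70 [ 36.  35.  35.  34.  35.  37. 845.  21.  22.]
```

The tab is flush at the plate edge: its 40 mm top lies at y′ 126–130, straight against the plate, as predicted. The corner was solid at 26 N, and the other shims look untouched.

```bash
python3 -c "
from workcell import job;print(job.hand_in())"
```

```text
the job is handed in; nothing more can be done
None
```

The far-left corner was the one that rocked: I pushed its shim in until the tab met the plate's edge, pressed the corner solid at 26 N, moved the arm clear and handed the job in (near right and far right were not pressed, as the worn corner had been found).

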